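# Peel the matching lid off its clinging stack and hold it over the open tub

## Task

The open tub with the small carton in it is to be covered: three nested stacks of tub lids in different sizes stand beside it, and the lids cling together. Take just the top lid from the stack whose lids fit the tub: peel it off by its lift tab, that corner up first while the corner diagonally across is still down, so that the rest of the stack stays standing where it is. Finish while still holding the lid level and right way up, square and centred over the tub, a few centimetres above its rim and not touching it; leave the tub, the other stacks and everything else where they are.

Things in the scene. Friction and masses are not known exactly. Their poses are not given: they have to be found in the camera images.
- tub: white open plastic tub standing upright, 100 x 150 mm at the rim, 55 mm high; origin at the centre of its underside, x along the short side, y along the long side (which starts pointing roughly away from the robot), z up; a flat carton lies inside below the rim; loose, 0.25 kg; it and the three stacks stand in a row, in any order
- lid_a: top lid of stack_a: white moulded lid 88 x 130 mm (x by y), 9 mm high, sunk panel, skirt all round; origin at the centre of its underside (the skirt's lower edge), x along the short side, y along the long side, z up; a level lift tab at its (-x, +y) corner points outward along (-1, +1) of its own axes
- lid_b: top lid of stack_b: same design, 106 x 156 mm (x by y), about 101 x 151 mm inside its skirt, 9 mm high, about 55 g; origin and axes as lid_a; buttons under its corners reach 2 mm below the skirt. At the start its lift tab, at the (-x, +y) corner, is at the end nearer the robot, on the robot's right. Its skirt reaches 4 mm down round the lid below with 2 mm of play
- lid_c: top lid of stack_c: the same design, 120 x 174 mm (x by y), 9 mm high; origin and axes as lid_a
- stack_a: the nine lids left under lid_a, one loose body 49 mm high, 88 x 130 mm; origin at the centre of its underside, axes as lid_a. lid_a's origin starts 45 mm above it
- stack_b: the nine lids left under lid_b, one loose body of 0.5 kg, 49 mm high, 106 x 156 mm; origin at the centre of its underside, axes as lid_b; lid_b's origin starts 45 mm above it. The lids just below the top one have their tabs at the far, (+x, -y) corner; only the lowest two have theirs under lid_b's tab, the higher one's top 13 mm above the bench
- stack_c: the nine lids left under lid_c, one loose body 49 mm high, 120 x 174 mm; origin at the centre of its underside, axes as lid_c; lid_c's origin starts 45 mm above it
- lid_b_tab (a point): middle of lid_b's lift tab, at lid-frame (-0.0583, 0.0833, 0.005) m: the place to pinch it across its width, from above. The tab points along (-1, +1) of the lid's axes, is 14 mm wide, 6 mm thick (2 to 8 mm above the lid's origin) and stands 26 mm out from the rounded corner; this point is 15 mm out
- lid_b_far (a point): underside of lid_b at the corner diagonally across from the tab, lid-frame (0.043, -0.068, 0.004) m; starts 49 mm above stack_b's origin. Three corners have a stacking button pressed 6 mm into the lid below, tightest here. Pulled level lid_b holds with about 10 N, twice the stack's weight; tipped up about this corner the tab needs 2 to 3 N; the last button frees at about 0.23 rad of tilt
- tape_roll: bystander: roll of beige tape lying flat, 66 mm across, 18 mm high, origin at the centre of its underside
- tally_counter: bystander: small grey hand tally counter, 58 x 60 x 36 mm, origin at the centre of its underside
- jar_gc: bystander: white specimen jar with a white screw cap, 51 mm across, 65 mm high, origin at the centre of its underside
Mind the look-alikes: they are no part of the job. What is shaped like the lid_b but brown is not meant.

How it is judged:
By the outcome, as a careful person would: the job done as asked, in the order asked, and still so for the second after the job is handed in, while the arm keeps its last pose, push and grip.
It also fails if it takes over 48 s, if anything falls off the work surface, if the arm or the gripper's body presses on something with over 40 N, if the wrist force passes 120 N, or if a joint passes its speed limit or range.

## Robot

A 7-joint arm with a two-finger parallel gripper is mounted at the origin on a cart in front of the work surface, level with it; the furniture and walls round the work are solid. World frame = base frame: x ahead of the robot, y to its left, z up, the work surface at z = 0. Lengths are in m, angles in rad, forces in N, time in s.
With the tool pointing down it reaches from about 0.4 to 0.85 m from the base axis. Payload 6.9 kg.
Tool frame: the origin (TCP) lies midway between the tips of the shut fingers; the grasp point (between the pads) lies behind it (ctrl.pinch_z is the z of the grasp point in the tool frame, in m); z points along the fingers, y is the line along which they close (so a half turn about z gives the same grasp; the last joint's range is limited). The gripper opens to 85 mm and grips with 20 to 120 N. Pads are 22 mm wide; open, the fingers measure 114 mm over their backs; the gripper's body (76 mm by 85 mm) begins 54 mm behind the grasp point. The pads swing forward as they close: fully open they stand 13 mm farther back than shut.
Start: joints at [-1.202, 0.507, -0.238, 1.5, 0.126, 1.149, -0.155], TCP at [0.162, 0.604, 0.195] pointing down, gripper open.
Joint ranges: [-3.08, 3.08], [-0.24, 2.05], [-1.43, 1.35], [0, 2.5], [-1.52, 4.66], [0.17, 1.96], [-2.89, 2.89]. Speed limits (rad/s): [2.39, 2.39, 3.14, 3.14, 3.14, 3.14, 3.14].

## Interface

Orientations are given as a unit quaternion [w, x, y, z].
In Python, from station import ctrl, get_state, vision, ticket, models gives the robot as it stands. Calls block until the motion is done:
- ctrl.movep(position, orientation): joint-space move of the TCP to a pose.
- ctrl.movel(position, frame=None, max_speed=0.15): straight line of the TCP; frame=None keeps the orientation; max_speed is the mean speed in m/s.
- ctrl.set_joints(angles): joint-space move.
- ctrl.ungrasp() and ctrl.close_gripper(force=None): open the fingers fully, or close them until they stop; force is the grip in N (None keeps the last).
- ctrl.pause(seconds).
- ctrl.ik(position, orientation): joint angles nearest the present ones, or None.
- get_state(): the state.
- vision.grab_frame(name): name is "scene" or "top" or "wrist"; returns (picture, depth): 384x512x3 uint8, blue, green, red; 384x512 float32, m along the optical axis (not along the pixel's ray), 0 where there is no reading.
- vision.camera_info(name): a dict with "mtx" (3x3 intrinsics, pixels), "R" (3x3) and "t" (3): a world point X has camera coordinates R X + t; the wrist camera has in their place "hand_eye" (4x4, takes a point from camera to tool coordinates, whose origin is the TCP and whose axes are the flange's). Camera axes: x right, y down, z forward; pixel columns grow to the right and rows downward; lengths in m; the calibration is good to about 2 mm. A picture is of the moment at which its call begins: read the wrist's pose just before it. camera_info takes no time and is no camera call.
A pose or a line that the arm cannot do raises ctrl.Unreachable and nothing moves.
- ticket.close_job(): hands the job in; it is judged then, once.
Trained networks look in the newest picture that a camera, given by its name, has taken for a name from the list of things; names that differ only in an ending like _2 or _b are one class to them, and where a whole thing is asked for, a point or a joint stands for the part that bears it (a point fixed in the world has none). Each returns a list of dicts, best first, with "p" (0 to 1); they miss things now and then, are a little off and sometimes report something else, mostly with a low value. They report only what shows in the picture. A call takes as long as a camera call. They do not tell look-alikes from the thing itself.
- models.recognise(camera, target): "point" ([column, row] in pixels, amid what is visible of it).
- models.masks_of(camera, target): "mask" (384x512 bool, what is visible of it) and "point" ([column, row] in pixels, amid what is visible of it).
The state is a dict: "time": time; "qpos": joint angles; "qd": joint speeds; "tau": joint torques, N m; "tcp_pos": TCP position; "eef_rot": TCP orientation; "contact_force": force on the tool from outside, world axes, zero at the start; "wrist_torque": the same for the moment, N m; "width": finger opening in m; "gripper_force": force on a finger pad.
Only numpy, scipy, OpenCV 4.12 (cv2) and the standard library are available. Lean on these libraries where they do the work, as an engineer would, in place of code of your own. Each camera call takes 0.05 s, during which the arm holds its last target. There are 200 camera calls.

## Working session

There is one attempt and no reset: what is moved stays moved. The work goes in short steps, each a Python script; the robot and the scene stay as the last script left them, time stands still between calls to the robot, and variables do not carry over. Pictures are saved under pics/ and viewed, at most 10 in all, crops included, and the job is handed in when it is done.

```bash
ls; mkdir -p pics; cat > h.py <<'E'
import numpy as np, cv2
from scipy.spatial.transform import Rotation as R
from station import ctrl, get_state, vision, ticket, models
def cloud(name,depth):
    ci=vision.camera_info(name); K=np.array(ci["mtx"]); Rm=np.array(ci["R"]); t=np.array(ci["t"]).ravel()
    v,u=np.mgrid[0:384,0:512]
    P=np.stack([(u-K[0,2])/K[0,0]*depth,(v-K[1,2])/K[1,1]*depth,depth],-1)
    return (P-t)@Rm
E
python3 - <<'E'
from h import *
out=[]
for n in("scene","top"):
    im,d=vision.grab_frame(n); cv2.imwrite(f"pics/{n}0.png",im); np.savez(f"{n}0.npz",im=im,d=d)
    P=cloud(n,d)
    for tgt in("tub","lid_a","lid_b","lid_c","stack_b","tape_roll","tally_counter","jar_gc"):
        for r in models.masks_of(n,tgt)[:4]:
            m=r["mask"]&(d>0); q=P[m]
            print(n,tgt,round(r["p"],2),np.round(r["point"]),m.sum(),np.round(np.median(q,0),3) if len(q) else None)
print(ctrl.pinch_z,get_state())
E
```

```text
pics
scene tub 0.64 [183. 170.] 855 [0.515 0.386 0.023]
scene lid_a 0.86 [144. 168.] 570 [0.446 0.549 0.007]
scene lid_a 0.73 [287. 208.] 622 [ 0.544 -0.08   0.05 ]
scene lid_a 0.68 [238. 181.] 767 [0.552 0.154 0.05 ]
scene lid_a 0.56 [353. 238.] 1546 [ 0.54  -0.337  0.05 ]
scene lid_b 0.86 [144. 168.] 570 [0.446 0.549 0.007]
scene lid_b 0.73 [287. 208.] 622 [ 0.544 -0.08   0.05 ]
scene lid_b 0.68 [238. 181.] 767 [0.552 0.154 0.05 ]
scene lid_b 0.56 [353. 238.] 1546 [ 0.54  -0.337  0.05 ]
scene lid_c 0.86 [144. 168.] 570 [0.446 0.549 0.007]
scene lid_c 0.73 [287. 208.] 622 [ 0.544 -0.08   0.05 ]
scene lid_c 0.68 [238. 181.] 767 [0.552 0.154 0.05 ]
scene lid_c 0.56 [353. 238.] 1546 [ 0.54  -0.337  0.05 ]
scene stack_b 0.74 [286. 222.] 202 [ 0.486 -0.099  0.018]
scene stack_b 0.67 [286. 212.] 608 [ 0.541 -0.08   0.05 ]
scene stack_b 0.57 [344. 261.] 339 [ 0.468 -0.346  0.019]
scene tape_roll 0.71 [210. 143.] 163 [0.703 0.384 0.013]
scene tally_counter 0.53 [203. 217.] 202 [0.36  0.172 0.023]
scene jar_gc 0.66 [321. 174.] 181 [ 0.756 -0.121  0.058]
top tub 0.61 [164. 208.] 1458 [0.512 0
[... 1009 characters left out ...]
 0.9, 'qpos': array([-1.20250528,  0.5074855 , -0.2376326 ,  1.50023653,  0.12567703,
        1.14891544, -0.15477272]), 'qd': array([-0.00325332,  0.00066308, -0.00097308, -0.00011535, -0.00106523,
        0.0006764 , -0.00058075]), 'tau': array([-5.36221833e-04, -6.20347738e+01, -2.18552358e+00, -2.49964446e+01,
        1.36323954e-02,  1.99326547e-03,  5.87195061e-06]), 'tcp_pos': array([0.16235026, 0.60350555, 0.19537247]), 'eef_rot': array([-2.35501349e-05,  1.31004473e-01,  9.91381776e-01, -3.11232190e-05]), 'contact_force': array([-0.50121283, -0.28454725, -0.88132337]), 'wrist_torque': array([ 0.00278795, -0.00191363, -0.02576164]), 'gripper_force': 0.0, 'width': 0.08536398862300283}
```

```bash
python3 - <<'E'
from h import *
z=np.load("top0.npz"); im,d=z["im"],z["d"]
cv2.imwrite("pics/topc.png",cv2.resize(im[110:275,60:450],(780,330),interpolation=cv2.INTER_CUBIC))
P=cloud("top",d)
for nm,(c,r),zlo,zhi in(("small",(307,193),.042,.07),("b",(232,193),.042,.07),("c",(388,193),.042,.07),("tub",(164,208),.040,.07),("brown",(110,231),.004,.02)):
    m=((P[...,2]>zlo)&(P[...,2]<zhi)&(d>0)).astype(np.uint8)
    x0=max(c-60,0); w=np.zeros_like(m); w[r-60:r+60,x0:c+60]=1; m&=w
    n,l,s,ce=cv2.connectedComponentsWithStats(m)
    for k in range(1,n):
        if s[k,4]<150: continue
        q=P[l==k]; print(nm,s[k,4],np.round(np.median(q,0),4),[tuple(np.round(v,4)) if np.ndim(v) else round(v,2) for v in cv2.minAreaRect(q[:,:2].astype(np.float32))])
E
```

```text
small 202 [0.5215 0.1119 0.0509] [(np.float64(0.5465), np.float64(0.1159)), (np.float64(0.1606), np.float64(0.0331)), 13.3]
small 1126 [ 0.545  -0.0733  0.0506] [(np.float64(0.5469), np.float64(-0.0731)), (np.float64(0.1723), np.float64(0.1001)), 6.85]
b 1605 [0.5537 0.1604 0.0504] [(np.float64(0.5553), np.float64(0.1611)), (np.float64(0.1985), np.float64(0.1171)), 13.3]
c 2017 [ 0.5472 -0.3284  0.0508] [(np.float64(0.5502), np.float64(-0.329)), (np.float64(0.2183), np.float64(0.1321)), 14.77]
tub 312 [0.573  0.204  0.0503] [(np.float64(0.5614), np.float64(0.2012)), (np.float64(0.1684), np.float64(0.0405)), 13.89]
tub 245 [0.5266 0.4106 0.0508] [(np.float64(0.5073), np.float64(0.3817)), (np.float64(0.1503), np.float64(0.1009)), 4.94]
brown 167 [0.5261 0.4203 0.008 ] [(np.float64(0.5138), np.float64(0.4154)), (np.float64(0.0513), np.float64(0.1362)), 75.43]
brown 1364 [0.4365 0.5593 0.0078] [(np.float64(0.4382), np.float64(0.5693)), (np.float64(0.174), np.float64(0.1215)), 31.0]
```

View pics/topc.png

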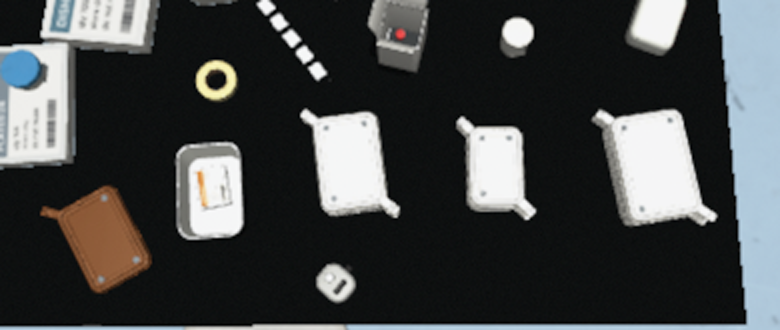

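```bash
cat >> h.py <<'E'
def down(psi):  # tool z down, tool y horizontal at world angle psi
    y=np.array([np.cos(psi),np.sin(psi),0]); z=np.array([0,0,-1.]); return np.stack([np.cross(y,z),y,z],1)
def q(M): return R.from_matrix(M).as_quat()[[3,0,1,2]]
def mat(qq): return R.from_quat(np.array(qq)[[1,2,3,0]]).as_matrix()
def wcloud():
    s=get_state(); im,d=vision.grab_frame("wrist"); ci=vision.camera_info("wrist"); K=np.array(ci["mtx"]); H=np.array(ci["hand_eye"])
    v,u=np.mgrid[0:384,0:512]
    P=np.stack([(u-K[0,2])/K[0,0]*d,(v-K[1,2])/K[1,1]*d,d],-1)@H[:3,:3].T+H[:3,3]
    return im,d,P@mat(s["eef_rot"]).T+s["tcp_pos"]
E
python3 - <<'E'
from h import *
ci=vision.camera_info("wrist"); print(np.round(np.array(ci["hand_eye"]),3).tolist(), ci["mtx"])
s=get_state(); print(np.round(mat(s["eef_rot"]),2).tolist())
# lid yaw estimate: y axis ~ pi + 0.13..; x+y direction
for yaw in (np.pi/2+0.1,):
  for k in (0,np.pi):
    psi=yaw+np.pi/4+k
    for p in ([.46,.10,.30],[.46,.10,.035],[.42,.32,.1]): 
        j=ctrl.ik(p,q(down(psi))); print(k,p,None if j is None else np.round(j,2))
E
```

```text
[[-0.0, -0.962, -0.272, 0.068], [1.0, -0.0, -0.001, -0.0], [0.001, -0.272, 0.962, -0.178], [0.0, 0.0, 0.0, 1.0]] [[282.95299121   0.         255.65845791]
 [  0.         282.95299121 192.51912092]
 [  0.           0.           1.        ]]
[[-0.97, 0.26, -0.0], [0.26, 0.97, -0.0], [0.0, -0.0, -1.0]]
0 [0.46, 0.1, 0.3] [-0.16  0.19 -0.14  1.7   0.03  1.26  2.16]
0 [0.46, 0.1, 0.035] [-0.01  0.5  -0.36  2.1   0.31  0.59  1.86]
0 [0.42, 0.32, 0.1] [-0.39  0.48 -0.46  1.89  0.28  0.83  1.47]
3.141592653589793 [0.46, 0.1, 0.3] [-0.61  0.2   0.43  1.7  -0.09  1.26 -0.84]
3.141592653589793 [0.46, 0.1, 0.035] [-0.48  0.51  0.31  2.11 -0.28  0.57 -0.66]
3.141592653589793 [0.42, 0.32, 0.1] [-0.89  0.47  0.28  1.89 -0.18  0.8  -1.2 ]
```

```bash
python3 - <<'E'
from h import *
psi=np.pi/2+.1+np.pi/4+np.pi
for nm,p in (("tub",[.51,.38,.25]),("lid",[.54,.15,.25])):
    ctrl.movep(p,q(down(psi))); ctrl.pause(.2)
    im,d,P=wcloud(); np.savez(f"w_{nm}.npz",im=im,d=d,P=P); cv2.imwrite(f"pics/w_{nm}.png",im)
    print(nm,get_state()["time"],get_state()["tcp_pos"])
    for t in(("tub",) if nm=="tub" else ("lid_b_tab","lid_b_far","lid_b")):
        for r in models.masks_of("wrist",t)[:2]:
            m=r["mask"]&(d>0); c,rr=np.round(r["point"]).astype(int); print(t,round(r["p"],2),c,rr,np.round(P[rr,c],4),m.sum())
a=cv2.imread("pics/w_tub.png");b=cv2.imread("pics/w_lid.png")
cv2.imwrite("pics/w2.png",cv2.resize(np.hstack([a,b]),(800,300),interpolation=cv2.INTER_AREA))
E
```

```text
tub 2.6917 [0.50943857 0.38071345 0.24985821]
tub 0.87 256 166 [0.5066 0.3754 0.0222] 7822
lid 3.9167 [0.53982982 0.15163218 0.24968677]
lid_b_tab 0.83 267 147 [0.5679 0.1614 0.0522] 9273
lid_b_tab 0.81 14 18 [0.4127 0.4983 0.0067] 1174
lid_b_far 0.82 265 149 [0.5641 0.1608 0.0505] 9187
lid_b_far 0.61 13 19 [0.4111 0.4977 0.0077] 1121
lid_b 0.67 265 149 [0.5641 0.1608 0.0505] 9106
lid_b 0.58 337 280 [ 0.5256 -0.0621  0.0516] 2050
```

View pics/w2.png

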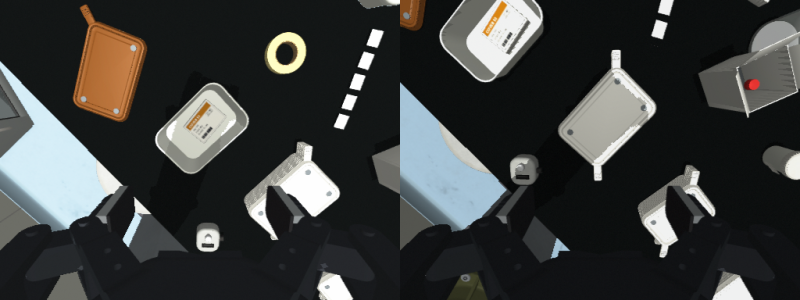

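```bash
python3 - <<'E'
from h import *
S=2000.; O=np.array([.3,-.1])
for nm,c,zr in(("tub",(.507,.38),(.048,.062)),("lid",(.556,.161),(.0465,.062))):
    P=np.load(f"w_{nm}.npz")["P"]; d=np.load(f"w_{nm}.npz")["d"]
    Q=P[(d>0)&(P[...,2]>zr[0])&(P[...,2]<zr[1])]; Q=Q[np.linalg.norm(Q[:,:2]-c,axis=1)<.13]
    if nm=="tub": Q=Q[Q[:,1]>.28]
    if nm=="lid": Q=Q[(Q[:,1]>.05)&(Q[:,1]<.28)]
    print(nm,len(Q),np.round(np.percentile(Q[:,2],[2,50,98]),4))
    r=cv2.minAreaRect(Q[:,:2].astype(np.float32)); print("raw",r)
    g=np.zeros((1100,1300),np.uint8); ij=((Q[:,:2]-O)*S).astype(int)
    g[ij[:,1],ij[:,0]]=255; g=cv2.morphologyEx(g,cv2.MORPH_CLOSE,np.ones((9,9),np.uint8))
    cs,_=cv2.findContours(g,cv2.RETR_EXTERNAL,cv2.CHAIN_APPROX_NONE); k=max(cs,key=cv2.contourArea)
    f=np.zeros_like(g); cv2.drawContours(f,[k],-1,255,-1)
    o=cv2.morphologyEx(f,cv2.MORPH_OPEN,cv2.getStructuringElement(cv2.MORPH_ELLIPSE,(45,45)))
    cs,_=cv2.findContours(o,cv2.RETR_EXTERNAL,cv2.CHAIN_APPROX_NONE); k2=max(cs,key=cv2.contourArea)
    r=cv2.minAreaRect(k2); ce=np.array(r[0])/S+O; print("opened",np.round(ce,4),np.array(r[1])/S,r[2])
    # trimmed edge fit
    t=f&~cv2.dilate(o,np.ones((5,5),np.uint8)); n,l,s,cc=cv2.connectedComponentsWithStats(t)
    for i in range(1,n):
        if s[i,4]>150: print("tab?",s[i,4]/S/S*1e6,np.round(cc[i]/S+O,4))
    cv2.imwrite(f"pics/fit_{nm}.png",cv2.merge([g,f,o])[::-1])
E
```

```text
tub 1048 [0.0484 0.0541 0.0565]
raw ((0.510744035243988, 0.3776015341281891), (0.15027925372123718, 0.09963758289813995), 4.805411338806152)
opened [0.5104 0.3776] [0.1500215  0.09975267] 4.698680400848389
lid 9155 [0.0475 0.0513 0.0541]
raw ((0.5594174861907959, 0.15734073519706726), (0.2006024718284607, 0.11789727210998535), 13.994610786437988)
opened [0.5589 0.1571] [0.1541769  0.10464379] 7.504732608795166
tab? 315.5 [0.4858 0.0913]
tab? 268.75 [0.6327 0.2242]
```

```bash
cat >> h.py <<'E'
def fit(P,d,c,zr,ylim):
    S=2000.; O=np.array([.3,-.1])
    Q=P[(d>0)&(P[...,2]>zr[0])&(P[...,2]<zr[1])]; Q=Q[np.linalg.norm(Q[:,:2]-c,axis=1)<.13]; Q=Q[(Q[:,1]>ylim[0])&(Q[:,1]<ylim[1])]
    g=np.zeros((1100,1300),np.uint8); ij=((Q[:,:2]-O)*S).astype(int); g[ij[:,1],ij[:,0]]=255
    g=cv2.morphologyEx(g,cv2.MORPH_CLOSE,np.ones((9,9),np.uint8))
    cs,_=cv2.findContours(g,cv2.RETR_EXTERNAL,cv2.CHAIN_APPROX_NONE); k=max(cs,key=cv2.contourArea)
    f=np.zeros_like(g); cv2.drawContours(f,[k],-1,255,-1)
    o=cv2.morphologyEx(f,cv2.MORPH_OPEN,cv2.getStructuringElement(cv2.MORPH_ELLIPSE,(45,45)))
    cs,_=cv2.findContours(o,cv2.RETR_EXTERNAL,cv2.CHAIN_APPROX_NONE); r=cv2.minAreaRect(max(cs,key=cv2.contourArea))
    return np.round(np.array(r[0])/S+O,4),np.round(np.array(r[1])/S,4),round(r[2],2),np.round(np.percentile(Q[:,2],[2,50,98]),4)
E
python3 - <<'E'
from h import *
psi=np.pi/2+.1+np.pi/4
ctrl.movep([.55,.20,.25],q(down(psi))); ctrl.pause(.2)
im,d,P=wcloud(); cv2.imwrite("pics/w_lid2.png",im)
print(fit(P,d,(.556,.161),(.0465,.062),(.05,.28)))
print(fit(P,d,(.508,.38),(.048,.062),(.28,.5)),get_state()["time"])
z=np.load("top0.npz"); P=cloud("top",z["d"])
print("top",fit(P,z["d"],(.556,.161),(.0465,.062),(.05,.28)),fit(P,z["d"],(.508,.38),(.046,.062),(.28,.5)))
E
```

```text
(array([0.5584, 0.1565]), array([0.1527, 0.1044]), 7.44, array([0.0478, 0.0512, 0.0541]))Traceback (most recent call last):
  File "<stdin>", line 6, in <module>
  File "h.py", line 26, in fit
    cs,_=cv2.findContours(o,cv2.RETR_EXTERNAL,cv2.CHAIN_APPROX_NONE); r=cv2.minAreaRect(max(cs,key=cv2.contourArea))
                                                                                        ~~~^^^^^^^^^^^^^^^^^^^^^^^^
ValueError: max() iterable argument is empty
```

View pics/w_lid2.png

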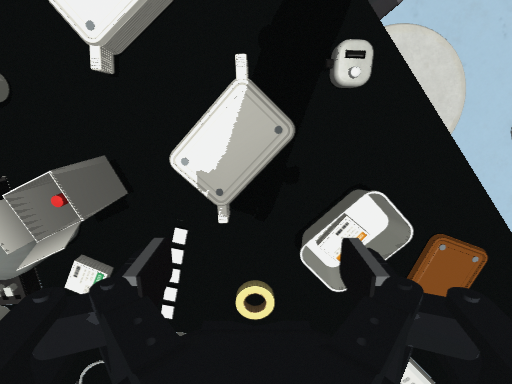

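```bash
cat >> h.py <<'E'
C=np.array([.5587,.1568,.045]); YAW=np.radians(97.47)
L=R.from_euler("z",YAW).as_matrix()
tab=C+L@[-.0583,.0833,.005]; far=C+L@[.043,-.068,.004]
G0=down(YAW+np.pi/4+np.pi); T0=tab+[0,0,-.020]
v=tab-far; v[2]=0; v/=np.linalg.norm(v); AX=np.cross(v,[0,0,1.])
def peel(a):
    Rt=R.from_rotvec(AX*a).as_matrix(); return far+Rt@(T0-far),Rt@G0
E
python3 - <<'E'
from h import *
print(tab,far)
for a in(0,.15,.3):
    p,M=peel(a); j=ctrl.ik(p,q(M)); print(a,p,None if j is None else np.round(j,2))
p,M=peel(.3); j=ctrl.ik(p+[0,0,.08],q(M)); print(j)
ctrl.movep(T0+[0,0,.09],q(G0)); ctrl.movel(T0,max_speed=.08); ctrl.pause(.2)
s=get_state(); print(s["tcp_pos"],T0,s["contact_force"],s["time"])
im,d=vision.grab_frame("scene"); cv2.imwrite("pics/s1.png",cv2.resize(im[140:270,170:340],(680,520)))
im,d=vision.grab_frame("wrist"); cv2.imwrite("pics/w1.png",im)
E
```

```text
[0.48368637 0.0881652  0.05      ] [0.62053259 0.20827554 0.049     ]
0 [0.48368637 0.0881652  0.03      ] [-0.45  0.54  0.33  2.06 -0.3   0.59 -0.57]
0.15 [0.48308906 0.08764094 0.05742315] [-0.53  0.57  0.37  1.91 -0.17  0.84 -0.73]
0.3 [0.48557843 0.08982587 0.08465713] [-0.57  0.62  0.39  1.75 -0.09  1.08 -0.81]
[-0.56285461  0.52678757  0.38140605  1.65359337 -0.04400932  1.25715033
 -0.84003493]
[0.48394802 0.08825115 0.03037118] [0.48368637 0.0881652  0.03      ] [0.13590306 0.15383902 0.28109764] 10.35
```

View pics/w1.png

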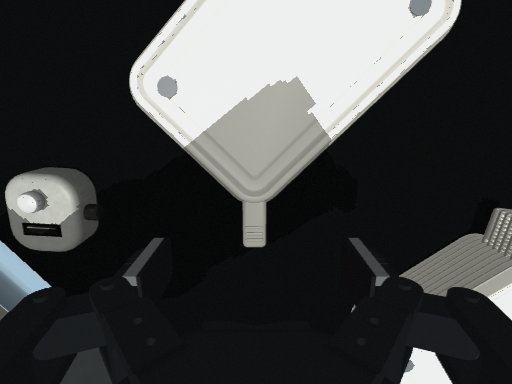

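```bash
python3 - <<'E'
from h import *
ctrl.close_gripper(70); ctrl.pause(.2)
s=get_state(); print(s["width"],s["gripper_force"],s["contact_force"],s["tcp_pos"],s["time"])
im,d=vision.grab_frame("wrist"); cv2.imwrite("pics/w2b.png",im)
if .011<s["width"]<.018:
    for a in(.04,.08,.12):
        p,M=peel(a); ctrl.movel(p,q(M),max_speed=.03)
        s=get_state(); print(a,np.round(s["contact_force"],2),np.round(s["wrist_torque"],2),s["width"],np.round(s["tcp_pos"]-p,4),s["time"])
    im,d=vision.grab_frame("scene"); cv2.imwrite("pics/s2.png",cv2.resize(im[130:270,180:350],(680,560),interpolation=cv2.INTER_CUBIC))
    im,d=vision.grab_frame("wrist"); cv2.imwrite("pics/w3.png",im)
    a=cv2.imread("pics/s2.png"); cv2.imwrite("pics/m2.png",cv2.resize(np.hstack([cv2.resize(a,(512,384)),im]),(800,300),interpolation=cv2.INTER_AREA))
E
```

```text
-0.0002660199553536088 0.0 [-0.45413675 -0.17730354 -0.16196511] [0.48369258 0.08813764 0.02999686] 11.4167
```

View pics/w2b.png

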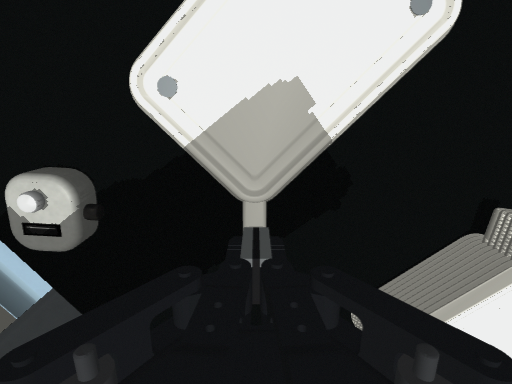

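```bash
python3 - <<'E'
from h import *
s=get_state(); print(s["tcp_pos"],s["qpos"])
im,d,P=wcloud()
H=(P-s["tcp_pos"])@mat(s["eef_rot"])
for r in range(204,300,6): print(r,np.round(d[r,255],3),"tool",np.round(H[r,248],3),"world",np.round(P[r,248],3))
z=[vision.grab_frame("scene")[0] for _ in range(1)][0]
cv2.imwrite("pics/s3.png",cv2.resize(z[130:250,190:330],(700,600),interpolation=cv2.INTER_CUBIC))
E
```

```text
[0.48368448 0.08816947 0.03001261] [-0.42485108  0.53426126  0.28648984  2.05843671 -0.26441486  0.58307713
 -0.60921475]
204 0.164 tool [ 0.018 -0.004 -0.023] world [0.492 0.105 0.053]
210 0.165 tool [ 0.014 -0.004 -0.022] world [0.489 0.102 0.052]
216 0.165 tool [ 0.01  -0.004 -0.022] world [0.487 0.099 0.052]
222 0.167 tool [ 0.007 -0.004 -0.022] world [0.485 0.096 0.052]
228 0.148 tool [ 0.011 -0.003 -0.042] world [0.488 0.099 0.072]
234 0.14 tool [ 0.011 -0.003 -0.049] world [0.488 0.099 0.079]
240 0.133 tool [ 0.011 -0.003 -0.055] world [0.488 0.099 0.085]
246 0.128 tool [ 0.011 -0.003 -0.062] world [0.488 0.098 0.092]
252 0.121 tool [ 0.011 -0.002 -0.067] world [0.488 0.098 0.097]
258 0.118 tool [ 0.01  -0.002 -0.072] world [0.488 0.098 0.102]
264 0.118 tool [ 0.012 -0.002 -0.079] world [0.489 0.099 0.109]
270 0.119 tool [ 0.012 -0.002 -0.084] world [0.489 0.099 0.114]
276 0.12 tool [ 0.012 -0.002 -0.087] world [0.489 0.099 0.117]
282 0.12 tool [ 0.011 -0.002 -0.089] world [0.489 0.098 0.119]
288 0.122 tool [ 0.007 -0.002 -0.088] world [0.487 0.095 0.118]
294 0.122 tool [ 0.001 -0.002 -0.083] world [0.483 0.09  0.113]
```

View pics/s3.png

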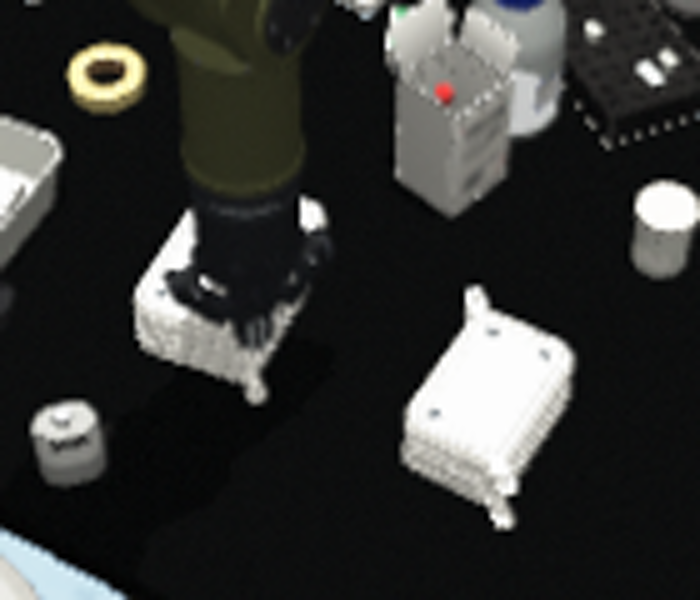

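```bash
python3 - <<'E'
from h import *
s=get_state(); im,d,P=wcloud()
H=(P-s["tcp_pos"])@mat(s["eef_rot"])
m=(d>0)&(abs(H[...,1])<.03)&(abs(H[...,0])<.03)&(H[...,2]<-.03); h=H[m]
print(np.sort(h[:,2])[::-1][:300:20], h[np.argsort(-h[:,2])[:5]])
for z0 in(-.045,-.055,-.065,-.08): 
    k=h[abs(h[:,2]-z0)<.004]; print(z0,len(k),np.round(k.min(0),3),np.round(k.max(0),3))
for z0 in(.0,-.008):
    j=ctrl.ik([*T0[:2],z0],q(G0)); print(z0,None if j is None else np.round(j,2))
    for a in(.15,.3):
        p,M=peel(a); j=ctrl.ik(p+M@[0,0,.03-z0],q(M)); print(None if j is None else np.round(j,2))
E
```

```text
[-0.03854568 -0.04002794 -0.04107193 -0.04182188 -0.04235946 -0.04283046
 -0.04348821 -0.04430308 -0.04472412 -0.04511216 -0.0456682  -0.04610445
 -0.04650949 -0.04700741 -0.04760704] [[ 0.0104221  -0.00586512 -0.03854568]
 [ 0.01047535  0.00049656 -0.03868066]
 [ 0.01049498  0.00261438 -0.03873014]
 [ 0.01055997  0.00367002 -0.03888646]
 [ 0.01056736 -0.00056055 -0.03889875]]
-0.045 303 [ 0.006 -0.012 -0.049] [ 0.012  0.014 -0.041]
-0.055 415 [ 0.006 -0.013 -0.059] [ 0.012  0.014 -0.051]
-0.065 394 [ 0.006 -0.013 -0.069] [ 0.012  0.014 -0.061]
-0.08 1363 [-0.012 -0.03  -0.084] [ 0.014  0.03  -0.076]
0.0 [-0.4   0.58  0.26  2.08 -0.29  0.51 -0.59]
[-0.51  0.61  0.36  1.94 -0.19  0.76 -0.71]
[-0.59  0.65  0.43  1.8  -0.13  1.01 -0.77]
-0.008 [-0.4   0.6   0.25  2.09 -0.3   0.49 -0.58]
[-0.51  0.62  0.36  1.95 -0.19  0.74 -0.7 ]
[-0.58  0.66  0.43  1.81 -0.13  0.99 -0.77]
```

```bash
sed -i 's/^G0=.*/G0=down(YAW+np.pi\/4+np.pi); T0=tab+[0,0,-.057]/' h.py
python3 - <<'E'
from h import *
ctrl.ungrasp()
ok=True
for z in(.018,.006,T0[2]):
    ctrl.movel([*T0[:2],z],q(G0),max_speed=.06); ctrl.pause(.1); s=get_state(); print(z,np.round(s["contact_force"],2),s["tcp_pos"])
    if np.linalg.norm(s["contact_force"])>4: ok=False;break
if ok:
    ctrl.close_gripper(70); ctrl.pause(.2)
    s=get_state(); print(s["width"],s["gripper_force"],s["contact_force"],s["tcp_pos"],s["time"])
im,d,P=wcloud(); cv2.imwrite("pics/w4.png",im)
H=(P-s["tcp_pos"])@mat(s["eef_rot"]); m=(d>0)&(abs(H[...,1])<.03)&(abs(H[...,0])<.03)
E
```

```text
0.018 [-0.54  0.48 -0.78] [0.48360098 0.08804982 0.01783558]
0.006 [-0.31  0.73  0.33] [0.48364373 0.08808657 0.00594096]
-0.006999999999999999 [-0.54  0.59  0.31] [ 0.4836486   0.08810596 -0.00708796]
0.012536460410888727 68.31418991088867 [-1.49222628 -0.32904734  5.32785723] [ 0.48361831  0.08819707 -0.00679185] 14.6333
```

View pics/w4.png

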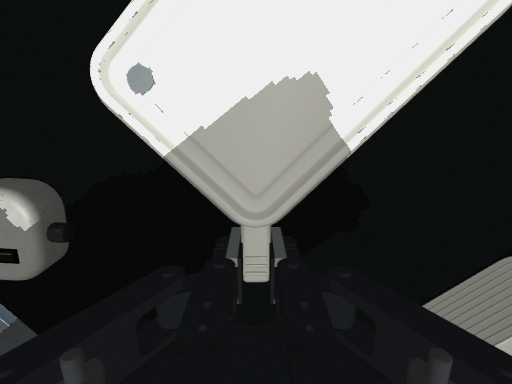

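```bash
python3 - <<'E'
from h import *
for a in(.03,.06,.09,.12):
    p,M=peel(a); ctrl.movel(p,q(M),max_speed=.03)
    s=get_state(); print(a,np.round(s["contact_force"],2),np.round(s["wrist_torque"],2),round(s["width"],4),np.round(s["tcp_pos"]-p,4),s["time"])
im,d=vision.grab_frame("scene"); a=cv2.resize(im[130:250,190:350],(512,384),interpolation=cv2.INTER_CUBIC)
im,d,P=wcloud(); np.savez("peel12.npz",d=d,P=P); cv2.imwrite("pics/m2.png",cv2.resize(np.hstack([a,im]),(800,300),interpolation=cv2.INTER_AREA))
E
```

```text
0.03 [-1.   -0.39 -0.86] [-0.08  0.19  0.1 ] 0.0123 [-0.0002 -0.0001 -0.0003] 15.025
0.06 [-0.96 -0.44 -0.26] [0.06 0.11 0.04] 0.0122 [ 0.0001  0.0001 -0.0002] 15.3667
0.09 [-0.14 -0.26 -0.18] [ 0.03  0.07 -0.  ] 0.0126 [ 0.0001  0.0001 -0.0002] 15.7083
0.12 [-0.8  -0.16  0.37] [-0.04  0.01  0.02] 0.0123 [-0.     -0.0001 -0.0002] 16.05
```

View pics/m2.png

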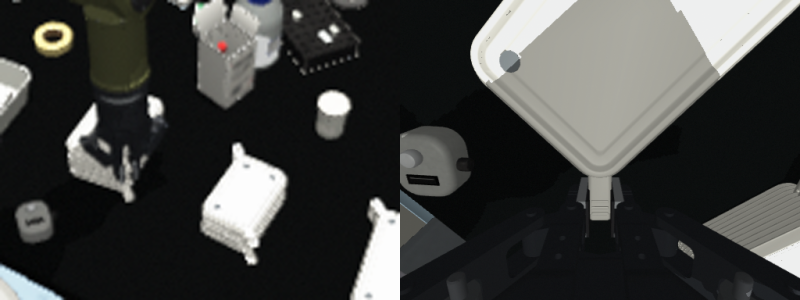

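```bash
python3 - <<'E'
from h import *
def step(a,h,sp=.04):
    p,M=peel(a); ctrl.movel(p+[0,0,h],q(M),max_speed=sp); s=get_state(); print(a,h,np.round(s["contact_force"],2),np.round(s["wrist_torque"],2),round(s["width"],4),s["time"])
for a in(.16,.2,.24,.28,.32): step(a,0)
step(.32,.02,.05); step(.32,.08,.08); step(0,.08,.08); ctrl.pause(.2)
s=get_state(); im,d,P=wcloud(); np.savez("lift.npz",d=d,P=P,im=im)
i2,_=vision.grab_frame("scene"); a=cv2.resize(i2[130:250,190:350],(512,384),interpolation=cv2.INTER_CUBIC)
cv2.imwrite("pics/m3.png",cv2.resize(np.hstack([a,im]),(800,300),interpolation=cv2.INTER_AREA))
# lid plane: points near expected height
m=(d>0)&(P[...,2]>.09)&(np.linalg.norm(P[...,:2]-C[:2],axis=-1)<.06)
Q=P[m]; A=np.c_[Q[:,:2]-C[:2],np.ones(len(Q))]; k=np.linalg.lstsq(A,Q[:,2],rcond=None)[0]; print("plane",len(Q),k)
print(fit(P,d,C[:2],(.10,.16),(.0,.3)))
E
```

```text
0.16 0 [-0.27  0.35 -1.31] [ 0.11 -0.14  0.02] 0.0125 16.4917
0.2 0 [ 0.08  0.55 -0.36] [ 0.14 -0.14 -0.01] 0.0122 16.8333
0.24 0 [-0.37 -1.42  0.64] [ 0.06 -0.08  0.01] 0.0123 17.175
0.28 0 [-0.8  -1.64 -0.08] [ 0.08 -0.09  0.04] 0.0122 17.5167
0.32 0 [-0.84 -1.52 -0.32] [-0.   -0.14  0.07] 0.0125 17.8583
0.32 0.02 [ 0.02 -0.98 -0.26] [ 0.14 -0.18  0.  ] 0.0124 18.4083
0.32 0.08 [ 0.12  0.39 -0.24] [ 0.23 -0.25  0.04] 0.0123 19.3083
0 0.08 [ 0.74  0.74 -1.41] [-0.04  0.04  0.02] 0.0122 20.2167
plane 43294 [-0.00340836 -0.00729339  0.13046961]
(array([0.5454, 0.1538]), array([0.1271, 0.1032]), 7.41, array([0.128 , 0.1307, 0.1552]))
```

View pics/m3.png

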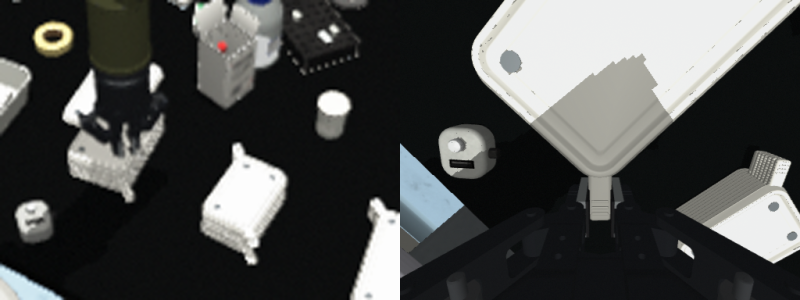

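```bash
python3 - <<'E'
from h import *
def plane(P,d,c,zr):
    m=(d>0)&(P[...,2]>zr[0])&(P[...,2]<zr[1])&(np.linalg.norm(P[...,:2]-c,axis=-1)<.035); Q=P[m]; return np.linalg.lstsq(np.c_[Q[:,:2]-c,np.ones(len(Q))],Q[:,2],rcond=None)[0]
z=np.load("w_lid.npz"); print("ref",plane(z["P"],z["d"],C[:2],(.045,.06)))
z=np.load("lift.npz"); print("now",plane(z["P"],z["d"],C[:2],(.12,.14)))
tubc=np.array([.5106,.3777]); dy=np.radians(4.75-7.45); Rz=R.from_euler("z",dy).as_matrix()
h=.043; M=Rz@G0; Cn=np.array([*tubc,.045]); p=Cn+Rz@(T0-C)
ctrl.movel(p+[0,0,.08],q(M),max_speed=.1); ctrl.movel(p+[0,0,h],q(M),max_speed=.06); ctrl.pause(.3)
s=get_state(); print(np.round(s["tcp_pos"]-p,4),s["width"],s["contact_force"],s["time"])
im,d,P=wcloud(); print("wrist plane",plane(P,d,tubc,(.08,.11)))
it,dt=vision.grab_frame("top"); Pt=cloud("top",dt); print("top plane",plane(Pt,dt,tubc,(.08,.11)),fit(Pt,dt,tubc,(.085,.102),(.27,.5)))
z=np.load("top0.npz"); P0=cloud("top",z["d"])
Q=P0[(z["d"]>0)&(P0[...,2]>.044)&(P0[...,2]<.062)]; Q=Q[np.linalg.norm(Q[:,:2]-tubc,axis=1)<.11]; print("tub top",cv2.minAreaRect(Q[:,:2].astype(np.float32)))
print("stack ref",fit(P0,z["d"],C[:2],(.0465,.062),(.05,.28)),"stack now",fit(Pt,dt,C[:2],(.040,.062),(.05,.28)))
i2,_=vision.grab_frame("scene"); a=cv2.resize(i2[120:240,130:290],(512,384),interpolation=cv2.INTER_CUBIC)
b=cv2.resize(it[140:275,100:280],(512,384),interpolation=cv2.INTER_CUBIC)
cv2.imwrite("pics/m4.png",cv2.resize(np.hstack([a,b]),(800,300),interpolation=cv2.INTER_AREA))
E
```

```text
ref [-0.00059729 -0.00120309  0.05131556]
now [-0.00347107 -0.00568156  0.13053843]
[0.0001 0.0002 0.0433] 0.012202771160015627 [ 0.38498046 -0.65565964  0.50510343] 24.0333
wrist plane [-0.00369648 -0.00583514  0.09376359]
top plane [0. 0. 0.] (array([0.5652, 0.4153]), array([0.0305, 0.0453]), 34.51, array([0.0876, 0.0928, 0.0985]))
tub top ((0.5072944164276123, 0.38173359632492065), (0.15027984976768494, 0.10092510282993317), 4.938150405883789)
stack ref (array([0.5543, 0.1601]), array([0.1504, 0.1011]), 7.53, array([0.0469, 0.0508, 0.0563])) stack now (array([0.5539, 0.1583]), array([0.1497, 0.1019]), 6.94, array([0.0405, 0.0456, 0.0511]))
```

View pics/m4.png

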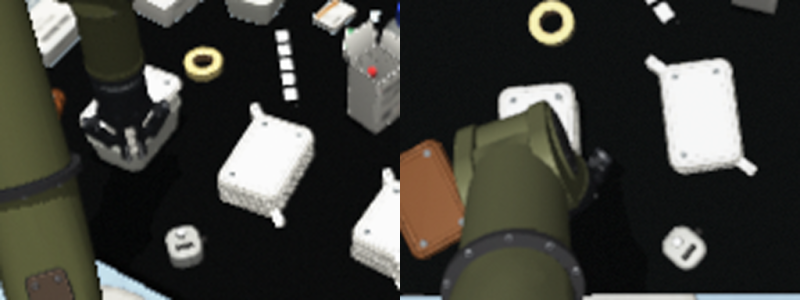

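```bash
python3 - <<'E'
from h import *
it,dt=vision.grab_frame("top"); Pt=cloud("top",dt)
c=np.array([.5073,.3817]); t=np.radians(4.85); u=np.array([np.cos(t),np.sin(t)]); w=np.array([-u[1],u[0]])
m=(dt>0)&(Pt[...,2]>.083)&(Pt[...,2]<.103); Q=Pt[m]; g=(it[m].min(1)>120); Q=Q[g,:2]-c; a=Q@u; b=Q@w
k=(abs(a)<.1)&(abs(b)<.08); a,b=a[k],b[k]; print(k.sum(),"far",np.percentile(a[abs(b)<.035],[98,100]),"y",np.percentile(b[(a>.02)&(a<.062)],[0,1,99,100]))
im,d,P=wcloud(); c2=np.array([.5106,.3777]); m=(d>0)&(P[...,2]>.083)&(P[...,2]<.103)
Q=P[m][:,:2]-c2; a=Q@u; b=Q@w; print("wrist near end",np.percentile(a[abs(b)<.035],[0,1]),"y",[np.round(np.percentile(b[(a>l)&(a<l+.02)],[.5,99.5]),4) for l in(-.05,-.02,.0)])
E
```

```text
422 far [0.07780901 0.07943637] y [-0.05379099 -0.05320033  0.04836666  0.04947841]
wrist near end [-0.07710197 -0.0733145 ] y [array([-0.0507,  0.049 ]), array([-0.0518,  0.0294]), array([-0.0521,  0.0099])]
```

```bash
python3 -c "
from h import *
s=get_state(); print(s['time'],s['width'],s['gripper_force']); print(ticket.close_job())"
```

```text
24.2833 0.012295653322445133 68.35919737815857
the job is handed in; nothing more can be done
None
```

I peeled the top lid off stack_b by its tab, and the arm is holding it right way up about 3 cm above the tub's rim, level to about 0.3° and centred to about 2 mm by the cameras. The rest of the stack stayed standing, within about 2 mm of where it was. The job was handed in at 24.3 s, and the first try at the tab closed on nothing because the fingertips sit about 4 cm short of the stated TCP.

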